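# Draw the slim cop from the drop-front rack and hold it level over the inspection board

## Task

Swing the clear front flap of the cop rack down by its bar handle to at least two thirds of its travel, and leave it open. Then draw the slim, part-wound cop out of its leaning pocket, turn it so that it lies level, and finish while still holding it level and still in the gripper, centred at least 20 cm above the black inspection board; it may point any way round. Leave the two full cops in their pockets, and the jar and the magnifier where they stand.

Things in the scene. Friction and masses are not known exactly. Their poses are not given: they have to be found in the camera images.
- rack: Grey sheet-metal cop rack with a clear drop-front flap, fixed; 180 x 244 x 110 mm (x, y, z; 221 mm high over the bar of the closed flap). Origin: underside of its base, about the middle. Its x axis points from the front (flap) to the back, y along the row of pockets, z up. Three square pockets stand 75 mm apart along y, at y = -75, 0 and +75 mm, all leaning 35 degrees towards the front; pocket bore 48 mm, 90 mm deep.
- flap (a joint): Flap angle: 0 closed (upright), grows as its top swings forward and down towards the robot, stop at 1.2 rad; two thirds is 0.8 rad. It is stiff (about 0.2 N m, 2 N at the bar) and stays where it is left.
- flap_handle (a point): Middle of the flap's bar handle: a round steel bar 12 mm thick, 116 mm long, along the rack's y, on two posts 100 mm apart. The bar lies 135 mm from the hinge line and the flap's frame ends 35 mm short of it, so fingers can pinch it from above or hook behind it. Closed, it stands 215 mm above the work surface.
- flap_hinge (a point): Middle of the hinge line of the flap: along the rack's y, 80 mm above the work surface, at the front of the rack.
- cop_slim_center (a point): Centre of the slim cop (the thing to take): 158 mm long, 31 mm thick at its middle against 42 to 44 mm of the two others, 80 to 140 g; bare 26 mm tube ends of 16 to 18 mm. Its z axis runs along the cop from foot (in the pocket) to tip. The tip stands out of the pocket by about 68 mm; it can be gripped there, about 40 to 45 mm from the centre towards the tip, where it is about 26 mm thick, closing along the rack's y. Any of the three pockets may hold it.
- pocket_slim_mouth (a point): Centre of the mouth of the slim cop's pocket, 93 mm up the pocket's axis from its underside.
- cop_full_a_center (a point): Centre of a full cop, 158 mm long, 44 mm thick; stays in its pocket. z axis from foot to tip.
- cop_full_b_center (a point): Centre of the other full cop, 158 mm long, 42 mm thick; stays in its pocket. z axis from foot to tip.
- board_top (a point): Middle of the upper face of the black inspection board (162 x 202 mm, metal-edged, 9 mm above the work surface, fixed).
- sample_jar: Screw-lid jar, 51 mm wide, 66 mm high, origin at the centre of its underside; stays where it is.
- pick_glass: Small black folding magnifier, 38 x 36 x 40 mm, origin at the centre of its underside; stays where it is.

How it is judged:
On the way, in this order (a step that is already met when the one before it is completed fails the run):
1. the flap is swung well open while the slim cop still sits in its pocket (value of joint flap above 0.8 rad and distance between cop_slim_center and pocket_slim_mouth below 0.04 m), for 0.2 s.
2. the slim cop is drawn clear of its pocket (value of joint flap above 0.7 rad and distance between cop_slim_center and pocket_slim_mouth above 0.09 m and contact force between cop_slim and the fingers above 0.5 N), for 0.1 s.
At the end, for the whole second after the job is handed in: The gripper still holds the slim cop, at rest, level within 17 degrees, its centre over 17 cm up and within 7 cm (from above) of the middle of the black board; flap open over 0.7 rad; full cops, jar and magnifier within 3 cm of where they stood (all of step 2 and height (world z) of cop_slim_center above 0.17 m and angle between cop_slim_center's own z axis and vertical between 1.27 and 1.87 rad and horizontal distance between cop_slim_center and board_top below 0.07 m and linear speed of cop_slim below 0.03 m/s and distance of each of cop_full_a_center, cop_full_b_center, sample_jar, pick_glass from where it was at the start of the episode below 0.03 m); the arm keeps its last pose, push and grip.
It fails at once if a full cop is pulled out or shoved aside (distance of any of cop_full_a_center, cop_full_b_center from where it was at the start of the episode above 0.05 m).
It fails at once if the jar or the magnifier is knocked over (angle between any of sample_jar, pick_glass's own z axis and vertical above 0.7 rad).
It also fails if it takes over 54 s, if anything falls off the work surface, if the arm or the gripper's body presses on something with over 40 N, if the wrist force passes 120 N, or if a joint passes its speed limit or range.

## Robot

A 7-joint arm with a two-finger parallel gripper is mounted at the origin on a cart in front of the work surface, level with it; the furniture and walls round the work are solid. World frame = base frame: x ahead of the robot, y to its left, z up, the work surface at z = 0. Lengths are in m, angles in rad, forces in N, time in s.
With the tool pointing down it reaches from about 0.35 to 0.9 m from the base axis. Payload 19.9 kg.
Tool frame: the origin (TCP) lies midway between the tips of the shut fingers; the grasp point (between the pads) lies 19 mm behind it; z points along the fingers, y is the direction in which the jaws open and shut (so a half turn about z gives the same grasp; the last joint's range is limited). The gripper opens to 94 mm and grips with 3 to 60 N. Pads are 16 mm wide; open, the fingers measure 119 mm over their backs; the gripper's body (75 mm by 177 mm) begins 78 mm behind the grasp point.
Start: joints at [1.103, 0.417, -0.01, 1.614, 0.005, 1.111, -0.053], TCP at [0.259, -0.569, 0.205] pointing down, gripper open.
Joint ranges: [-2.81, 2.81], [-0.39, 2.02], [-1.27, 1.25], [0.06, 2.57], [-1.19, 4.33], [0.19, 2], [-2.82, 2.82]. Speed limits (rad/s): [1.89, 1.89, 2.39, 2.39, 3.01, 3.01, 3.01].

## Interface

Orientations are given as a rotation vector (axis times angle).
In Python, from cell import read_state, snapshot, hand_in, masks_of gives the robot as it stands.
- The arm moves only by the tool servo_tool, never from a script. Its argument "motion" is a list of rows, each an object with "dr": the turn, a rotation vector about the tool's x, y, z in rad, a list of three; "translation": the shift along the tool's x, y, z in mm, a list of three; "hand": the finger opening in mm, from 0 to 94. In form: [{"dr": [ax, ay, az], "translation": [dx, dy, dz], "hand": hand}, ...]. A call has 1 to 20 rows; each row is the pose to reach, as a shift and turn from the pose commanded when the call began, along the tool's axes at that moment; what a row does not reach only later rows make up. A row lasts 1/8 s, in which the tool goes at most 62.5 mm and 10.7 degrees, less where a joint would pass 70% of its speed; a pose out of reach is approached as far as the arm can. A call with a gripper value outside its range is refused whole. The fingers move at their own pace and stop on an object; "grip_force" is the grip in N (left out, the last holds). Time passes only in rows, so rows that repeat a pose let the fingers close. It gives the time, the measured TCP pose, the force and the opening at its end, in the units of the state.
- read_state(): the state, without advancing time (a new reading comes with each control period).
- snapshot(name): name is "scene" or "top" or "wrist"; returns a dict with "image" (480x640x3 uint8, red, green, blue), "vfov" (degrees; the focal length in pixels is half the picture's height over the tangent of half this angle, whatever the lens; pixels are square), "cx", "cy" (the principal point, pixels), "k1" (the pictures are not rectified: a ray, as slopes to the right and down, at radius r is drawn at 1 + k1 r^2 times it, then the intrinsics apply), "extrinsics" (4x4, takes a point from camera to world coordinates). Camera axes: x right, y down, z forward; pixel columns grow to the right and rows downward; lengths in m; the calibration is good to about 2 mm. A picture is of the moment at which its call begins. There is no depth.
- hand_in(): hands the job in, once; it reports no verdict.
Trained networks look in the newest picture that a camera, given by its name, has taken for a name from the list of things; names that differ only in an ending like _2 or _b are one class to them, and where a whole thing is asked for, a point or a joint stands for the part that bears it (a point fixed in the world has none). Each returns a list of dicts, best first, with "score" (0 to 1); they miss things now and then, are a little off and sometimes report something else, mostly with a low value. They report only what shows in the picture. A call takes as long as a camera call.
- masks_of(label, camera): "pixels" (480x640 bool, what is visible of it) and "centre" ([column, row] in pixels, amid what is visible of it).
The state is a dict: "time": time; "joint_pos": joint angles; "joint_velocities": joint speeds; "tau": joint torques, N m; "tcp_pos": TCP position; "ee_rot": TCP orientation; "ft_force": force on the tool from outside, world axes, zero at the start; "moment": the same for the moment, N m; "width": opening from 0.0 (shut) to 1.0 (fully open).
Only numpy, scipy, OpenCV 4.12 (cv2) and the standard library are available. Lean on these libraries where they do the work, as an engineer would, in place of code of your own. Each camera call takes 0.05 s, during which the arm holds its last target.

## Working session

There is one attempt and no reset: what is moved stays moved. The work goes in short steps, Python scripts to look and compute and a tool call to move; the robot and the scene stay as the last step left them, time stands still between calls to the robot, and variables do not carry over. Pictures are saved under pics/ and viewed, and the job is handed in when it is done.

Besides the shell and the picture viewer there is one more tool, called after "Call:" in YAML: its name, and indented under it one key for each argument. servo_tool: Moves the arm, as the interface text tells. Its arguments: {"type":"object","properties":{"motion":{"type":"array","items":{"type":"object","properties":{"dr":{"type":"array","items":{"type":"number"}},"translation":{"type":"array","items":{"type":"number"}},"hand":{"type":"number"}}}},"grip_force":{"type":"number"}},"required":["motion"]}

```bash
mkdir -p pics; ls
cat > h.py <<'E'
import numpy as np, cv2, pickle
from cell import read_state, snapshot, hand_in, masks_of
from scipy.spatial.transform import Rotation as R
def snap(n,f):
    s=snapshot(n); cv2.imwrite(f'pics/{f}.png',s['image'][:,:,::-1]); pickle.dump(s,open(f'pics/{f}.pkl','wb')); return s
def load(f): return pickle.load(open(f'pics/{f}.pkl','rb'))
def K(s):
    f=240/np.tan(np.radians(s['vfov'])/2); return np.array([[f,0,s['cx']],[0,f,s['cy']],[0,0,1.]])
def ray(s,px):
    # undistort: drawn = ray*(1+k1 r^2)
    u=cv2.undistortPoints(np.array([[px]],float),K(s),np.array([s['k1'],0,0,0.]))[0,0]
    E=np.array(s['extrinsics']); d=E[:3,:3]@np.array([u[0],u[1],1]); return E[:3,3],d/np.linalg.norm(d)
def atz(s,px,z):
    o,d=ray(s,px); return o+d*(z-o[2])/d[2]
def proj(s,P):
    E=np.linalg.inv(np.array(s['extrinsics'])); P=np.atleast_2d(P)
    r,_=cv2.Rodrigues(E[:3,:3]); return cv2.projectPoints(P.astype(float),r,E[:3,3],K(s),np.array([s['k1'],0,0,0.]))[0][:,0]
def tri(l):
    A=np.zeros((3,3));b=np.zeros(3)
    for s,px in l:
        o,d=ray(s,px);M=np.eye(3)-np.outer(d,d);A+=M;b+=M@o
    p=np.linalg.solve(A,b); return p,[proj(s,p)[0]-px for s,px in l]
E
python3 - <<'E'
from h import *
st=read_state();print(st)
for n in ['scene','top','wrist']:
    s=snap(n,n+'0');print(n,s['vfov'],s['k1'],np.round(s['extrinsics'],3).tolist())
    for l in ['rack','flap','flap_handle','cop_slim_center','cop_full_a_center','board_top','sample_jar','pick_glass']:
        try:
            for m in masks_of(l,n)[:3]:
                ys,xs=np.nonzero(m['pixels']);print(' ',l,round(m['score'],2),np.round(m['centre']),len(xs),xs.min(),xs.max(),ys.min(),ys.max())
        except Exception as e: print(l,e)
E
```

```text
pics
{'time': 0.0, 'joint_pos': array([ 1.10249401,  0.41795651, -0.01029804,  1.61416666,  0.00470931,
        1.11067538, -0.05302097]), 'joint_velocities': array([ 1.32460390e-03,  6.82393193e-04,  1.11465735e-03, -3.63908208e-04,
        1.59184412e-04, -1.11477545e-03, -2.38380412e-05]), 'tau': array([ 8.22270772e-05, -8.51257825e+01,  6.38403464e-01, -4.26002061e+01,
       -4.88438155e-02,  1.86678499e-02,  9.19011632e-05]), 'tcp_pos': array([ 0.25855803, -0.56860777,  0.20483937]), 'ee_rot': array([-3.06922914e+00, -6.65082997e-01,  5.44958998e-04]), 'ft_force': array([-0.21397504, -0.05799346, -0.92693315]), 'moment': array([ 0.03067994,  0.01652161, -0.00035438]), 'width': 1.0001276125321534}
scene 55.74491962184865 -0.0016548853707243568 [[0.911, 0.213, -0.352, 0.946], [0.411, -0.518, 0.75, -0.917], [-0.023, -0.828, -0.56, 0.782], [0.0, 0.0, 0.0, 1.0]]
  rack 0.58 [369. 204.] 1530 352 436 166 239
  flap 0.84 [368. 199.] 1259 352 386 165 235
  flap 0.36 [369. 203.] 1484 352 436 165 240
  flap_handle 0.66 [366. 199.] 1159 352 385 167 233
  cop_slim_center 0.47 [398. 196.] 17
[... 296 characters left out ...]
, [-1.0, 0.009, 0.028, -0.051], [-0.029, -0.122, -0.992, 1.112], [0.0, 0.0, 0.0, 1.0]]
  rack 0.83 [221. 216.] 6704 146 280 153 245
  flap 0.59 [207. 232.] 716 147 267 227 237
  flap_handle 0.65 [205. 233.] 744 146 268 227 237
  cop_slim_center 0.79 [178. 201.] 369 169 190 186 215
  cop_full_a_center 0.91 [212. 199.] 531 202 225 186 215
  board_top 0.81 [386. 263.] 6786 338 433 226 302
  sample_jar 0.7 [472. 284.] 560 458 486 276 299
  sample_jar 0.52 [386. 263.] 6650 339 432 226 302
  pick_glass 0.66 [301. 295.] 222 292 310 291 309
wrist 59.77414385255334 -0.04206737019993061 [[0.414, -0.873, -0.258, 0.334], [-0.91, -0.397, -0.117, -0.535], [0.0, 0.283, -0.959, 0.386], [0.0, 0.0, 0.0, 1.0]]
```

View pics/scene0.png

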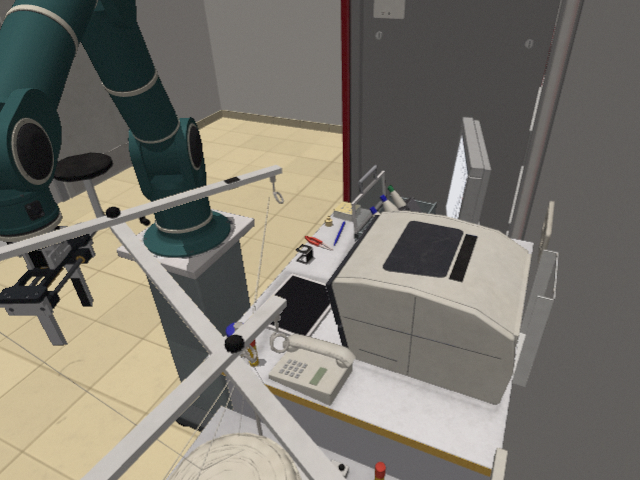

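View pics/top0.png

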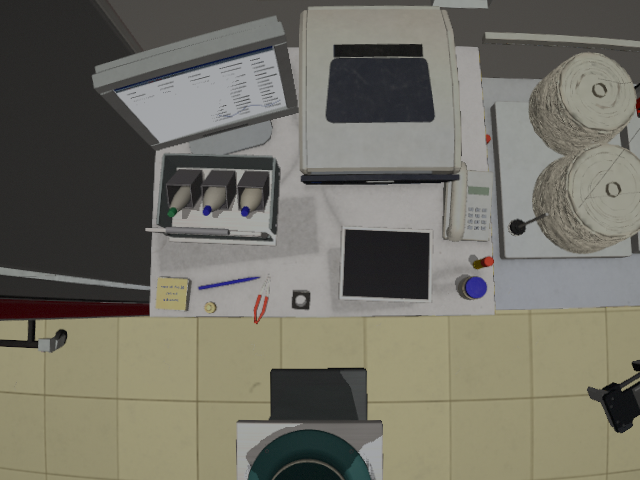

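Run:
```python
from h import *
t=load('top0');c=t['image'][130:290,120:520,::-1];cv2.imwrite('pics/topc.png',cv2.resize(c,(800,320),interpolation=cv2.INTER_CUBIC))
c=t['image'][140:250,130:300,::-1];cv2.imwrite('pics/topr.png',cv2.resize(c,(800,518),interpolation=cv2.INTER_CUBIC))
s=load('scene0');c=s['image'][150:270,290:450,::-1];cv2.imwrite('pics/scr.png',cv2.resize(c,(800,600),interpolation=cv2.INTER_CUBIC))
```

```text
(no output)
```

View pics/topr.png

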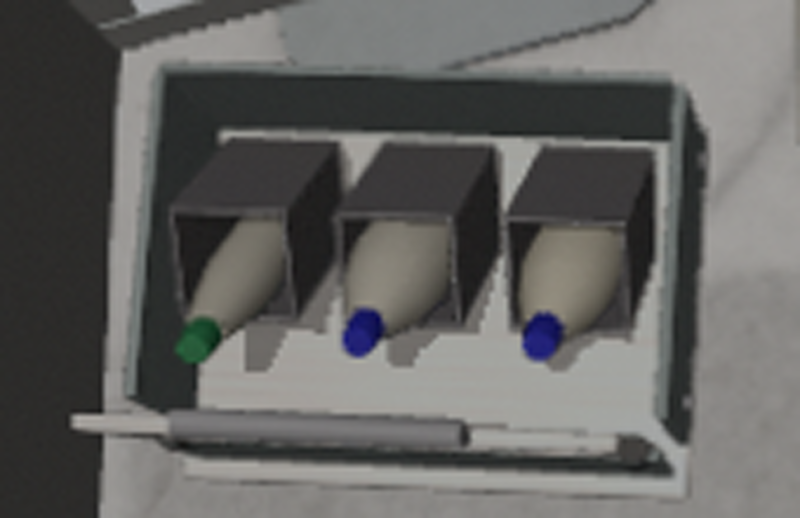

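View pics/scr.png

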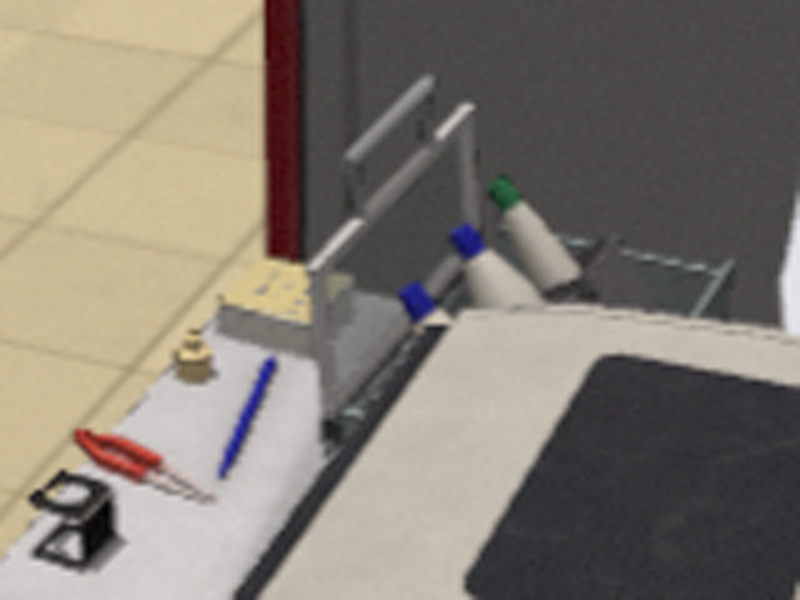

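Run:
```python
from h import *
t=load('top0');s=load('scene0')
T=lambda x,y:np.array([130+x/4.706-0.3,140+y/4.706-.3]); S=lambda x,y:np.array([290+x/5-.4,150+y/5-.4])
P=dict(hL=(T(172,424),S(431,84)),hR=(T(464,436),S(351,157)),
 slimtip=(T(190,345),S(502,188)),mid=(T(362,337),S(466,238)),right=(T(541,342),S(415,298)))
for k,(a,b) in P.items():
    p,e=tri([(t,a),(s,b)]);print(k,np.round(p,4),np.round(e,1).tolist())
for k,(a,z) in dict(hL=(T(170,424),.215),hR=(T(466,436),.215),c1=(T(160,68),.11),c2=(T(680,85),.11),f1=(T(185,470),0.0),f2=(T(690,492),0.)).items(): print(k,np.round(atz(t,a,z),4))
for l,z in [('board_top',.009),('sample_jar',.066),('pick_glass',.04)]:
    m=masks_of(l,'top')[0]; print(l,np.round(atz(t,m['centre'],z),4))
m=masks_of('board_top','top')[0]['pixels'].astype(np.uint8)
print(cv2.minAreaRect(np.argwhere(m)[:,::-1].astype(np.float32)))
print(read_state()['time'])
```

```text
hL [0.5433 0.2519 0.212 ] [[-0.7, -1.4], [-0.9, 0.3]]
hR [0.5373 0.1349 0.2173] [[-1.0, -1.9], [-1.4, 0.4]]
slimtip [0.5865 0.2672 0.1447] [[-0.4, -0.8], [-0.6, 0.2]]
mid [0.5886 0.1923 0.1485] [[-0.6, -1.1], [-0.8, 0.2]]
right [0.5851 0.1165 0.1485] [[-0.5, -1.0], [-0.8, 0.2]]
hL [0.5402 0.2502 0.215 ]
hR [0.5341 0.1326 0.215 ]
c1 [0.7177 0.2967 0.11  ]
c2 [0.704  0.0626 0.11  ]
f1 [0.5513 0.3141 0.    ]
f2 [0.5384 0.069  0.    ]
board_top [ 0.4935 -0.1721  0.009 ]
sample_jar [ 0.4427 -0.3457  0.066 ]
pick_glass [0.4253 0.0116 0.04  ]
((386.26995849609375, 264.75079345703125), (93.88491821289062, 74.70026397705078), 2.2906100749969482)
1.55
```

Run:
```python
from h import *
t=load('top0');s=load('scene0')
print(tri([(t,np.array([517,227.])),(s,np.array([235,343.]))]))
for p in [(235,343),(112,212),(280,170)]:
    o,d=ray(s,np.array(p,float))
    for k in [.2,.4,.6,.8]: print(p,k,np.round(o+d*k,2), np.round(proj(t,o+d*k)))
```

```text
(array([ 0.53330987, -0.43343352,  0.1408552 ]), [array([7.32513908, 8.67733463]), array([11.8461222 , -1.19487211])])
(235, 343) 0.2 [ 0.85 -0.81  0.64] [[752.  21.]]
(235, 343) 0.4 [ 0.76 -0.71  0.5 ] [[749.  62.]]
(235, 343) 0.6 [ 0.66 -0.6   0.36] [[661. 142.]]
(235, 343) 0.8 [ 0.56 -0.5   0.22] [[572. 213.]]
(112, 212) 0.2 [ 0.8  -0.81  0.69] [[722.  58.]]
(112, 212) 0.4 [ 0.66 -0.71  0.6 ] [[796. 103.]]
(112, 212) 0.6 [ 0.51 -0.6   0.51] [[736. 213.]]
(112, 212) 0.8 [ 0.37 -0.5   0.43] [[644. 324.]]
(280, 170) 0.2 [ 0.85 -0.76  0.7 ] [[721.  18.]]
(280, 170) 0.4 [ 0.75 -0.61  0.61] [[746.  22.]]
(280, 170) 0.6 [ 0.66 -0.46  0.53] [[641.  99.]]
(280, 170) 0.8 [ 0.56 -0.3   0.45] [[513. 185.]]
```

View pics/wrist0.png

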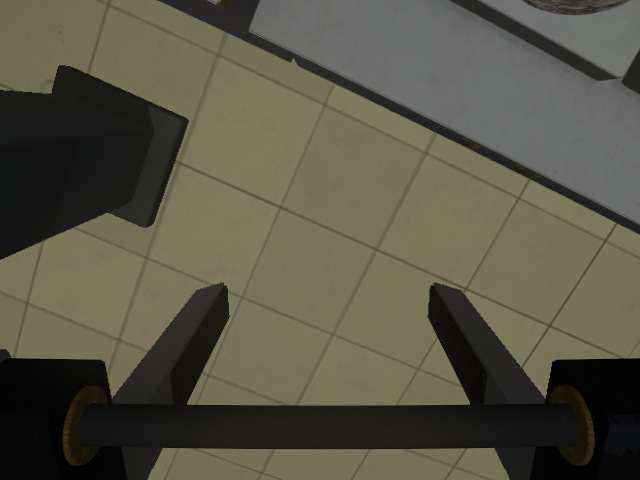

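```bash
cat >> h.py <<'E'
def Rt(yaw, tilt=0, roll=0):
    """tool down with tool y at azimuth yaw (deg)"""
    y=np.array([np.cos(np.radians(yaw)),np.sin(np.radians(yaw)),0]);z=np.array([0,0,-1.]);return np.column_stack([np.cross(y,z),y,z])
def rel(p,Rm,st=None,p0=None,R0=None):
    st=st or read_state(); p0=st['tcp_pos'] if p0 is None else p0
    R0=R.from_rotvec(st['ee_rot']).as_matrix() if R0 is None else R0
    t=R0.T@(np.array(p)-p0)*1000; d=R.from_matrix(R0.T@Rm).as_rotvec(); return np.round(t).tolist(),np.round(d,3).tolist()
E
python3 - <<'E'
from h import *
for p in [(.38,-.25,.33),(.538,.192,.30)]: print(rel(p,Rt(-3)))
E
```

```text
([242.0, -240.0, -125.0], [-0.0, -0.0, -1.092])
([569.0, -577.0, -95.0], [-0.0, -0.0, -1.092])
```

Call:
servo_tool:
  motion:
    - {"translation": [0,0,-60],"dr": [0,0,0],"hand": 94}
    - {"translation": [120,-120,-125],"dr": [0,0,-0.5],"hand": 60}
    - {"translation": [242,-240,-125],"dr": [0,0,-1.09],"hand": 45}
    - {"translation": [242,-240,-125],"dr": [0,0,-1.09],"hand": 45}
    - {"translation": [242,-240,-125],"dr": [0,0,-1.09],"hand": 45}
    - {"translation": [242,-240,-125],"dr": [0,0,-1.09],"hand": 45}
    - {"translation": [569,-577,-95],"dr": [0,0,-1.09],"hand": 45}
    - {"translation": [569,-577,-95],"dr": [0,0,-1.09],"hand": 45}
    - {"translation": [569,-577,-95],"dr": [0,0,-1.09],"hand": 45}
    - {"translation": [569,-577,-95],"dr": [0,0,-1.09],"hand": 45}
    - {"translation": [569,-577,-95],"dr": [0,0,-1.09],"hand": 45}
    - {"translation": [569,-577,-95],"dr": [0,0,-1.09],"hand": 45}
    - {"translation": [569,-577,-95],"dr": [0,0,-1.09],"hand": 45}
    - {"translation": [569,-577,-95],"dr": [0,0,-1.09],"hand": 45}
    - {"translation": [569,-577,-95],"dr": [0,0,-1.09],"hand": 45}
    - {"translation": [569,-577,-95],"dr": [0,0,-1.09],"hand": 45}

```text
time: 3.55
tcp_pos: [0.5377, 0.1917, 0.3002]
ee_rot: [-2.28, -2.161, 0.001]
ft_force: [0.3, -1.2, 0.7]
width: 0.477
```

Run:
```python
from h import *
s=snap('wrist','wrist1');snap('scene','scene1');snap('top','top1')
st=read_state();print(st)
print(np.round(proj(s,[.538,.192,.215])))
```

```text
{'time': 3.7, 'joint_pos': array([ 0.20335308,  0.32357878, -0.75464843,  1.6118086 ,  0.22914259,
        1.29709111, -0.64371406]), 'joint_velocities': array([ 0.00238951, -0.00210126, -0.00523312, -0.00114579, -0.00029773,
       -0.00137185, -0.00311365]), 'tau': array([-1.02150802e+00, -6.60917330e+01, -1.01644349e+01, -4.46383131e+01,
       -6.81890384e-02, -4.47283918e-02,  1.30692992e-02]), 'tcp_pos': array([0.53793987, 0.19027922, 0.30071305]), 'ee_rot': array([ 2.28212956e+00,  2.15776777e+00, -2.64421374e-04]), 'ft_force': array([ 0.61636766, -0.18396038,  0.21469579]), 'moment': array([-0.01824321, -0.07750061,  0.00945627]), 'width': 0.47833925237404795}
[[328. 245.]]
```

View pics/wrist1.png

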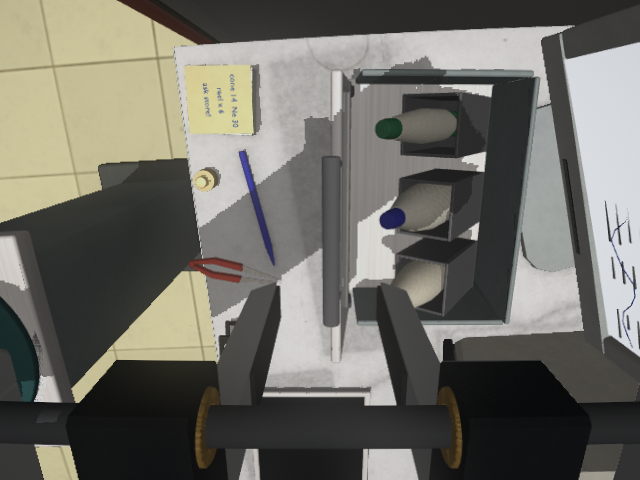

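View pics/scene1.png

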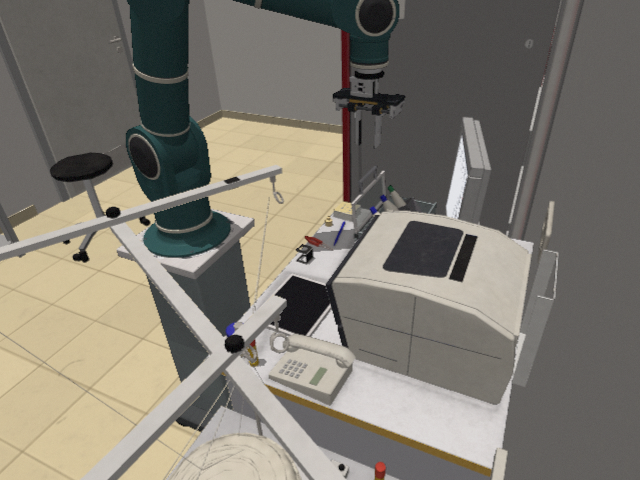

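Call:
servo_tool:
  motion:
    - {"translation": [2,2,50],"dr": [0,0,0],"hand": 45}
    - {"translation": [2,2,80],"dr": [0,0,0],"hand": 45}
    - {"translation": [2,2,99],"dr": [0,0,0],"hand": 40}
    - {"translation": [2,2,99],"dr": [0,0,0],"hand": 5}
    - {"translation": [2,2,99],"dr": [0,0,0],"hand": 5}
    - {"translation": [2,2,99],"dr": [0,0,0],"hand": 5}
    - {"translation": [2,2,99],"dr": [0,0,0],"hand": 5}
  grip_force: 12

```text
time: 4.58
tcp_pos: [0.5403, 0.1939, 0.2024]
ee_rot: [2.28, 2.16, 0.002]
ft_force: [-0.9, -1.0, 7.3]
width: 0.123
```

Run:
```python
from h import *
st=read_state();print(st['tcp_pos'],st['ft_force'],st['width']*94)
for th in np.arange(.12,1.15,.12):
    ph=.4*th;print(round(th,2),round(-135*np.sin(th)+14*np.sin(ph)),round(135*(1-np.cos(th))+14*(np.cos(ph)-1)),round(-ph,3))
# cop measurement from existing pictures
t=load('top0');w=load('wrist1');s=load('scene0')
c=w['image'][60:340,310:590,::-1];cv2.imwrite('pics/w1c.png',cv2.resize(c,(600,600),interpolation=cv2.INTER_CUBIC))
```

```text
[0.54032178 0.1939485  0.20239904] [-0.94678951 -0.9779011   7.28060629] 11.55483397771643
0.12 -15 1 -0.048
0.24 -31 4 -0.096
0.36 -46 9 -0.144
0.48 -60 15 -0.192
0.6 -73 23 -0.24
0.72 -85 33 -0.288
0.84 -96 44 -0.336
0.96 -105 57 -0.384
1.08 -113 70 -0.432
```

View pics/w1c.png

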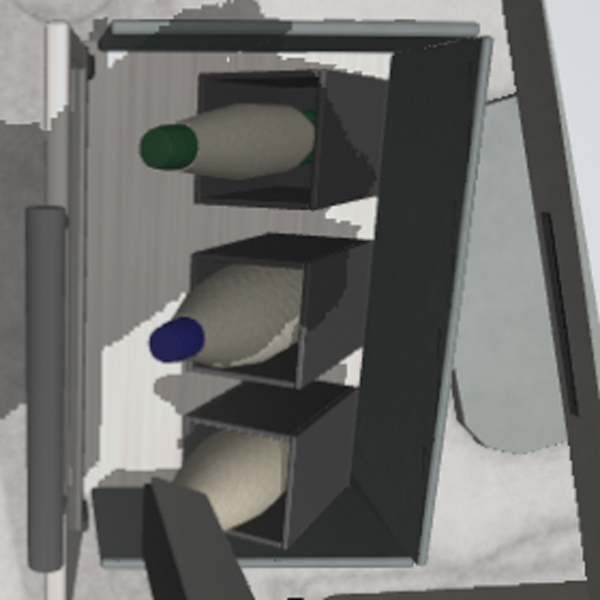

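Call:
servo_tool:
  motion:
    - {"translation": [0,-8,0],"dr": [-0.02,0,0],"hand": 5}
    - {"translation": [0,-15,1],"dr": [-0.05,0,0],"hand": 5}
    - {"translation": [0,-31,4],"dr": [-0.1,0,0],"hand": 5}
    - {"translation": [0,-46,9],"dr": [-0.14,0,0],"hand": 5}
    - {"translation": [0,-60,15],"dr": [-0.19,0,0],"hand": 5}
    - {"translation": [0,-73,23],"dr": [-0.24,0,0],"hand": 5}

```text
time: 5.32
tcp_pos: [0.4668, 0.1969, 0.1781]
ee_rot: [2.146, 2.032, 0.248]
ft_force: [15.0, -1.3, -16.3]
width: 0.123
```

Run:
```python
from h import *
st=read_state();print(st['joint_pos'],st['tcp_pos'],st['ft_force'],st['width']*94)
```

```text
[ 0.1386572   0.17907687 -0.74854728  2.08045777  0.38842184  0.769032
 -0.90381465] [0.46682342 0.19685463 0.17807375] [ 15.03103821  -1.31372834 -16.30149462] 11.5960851491324
```

Call:
servo_tool:
  motion:
    - {"translation": [0,-2,2],"dr": [0,0,0],"hand": 18}
    - {"translation": [0,-13,10],"dr": [-0.05,0,0],"hand": 18}
    - {"translation": [0,-26,18],"dr": [-0.1,0,0],"hand": 18}
    - {"translation": [0,-38,29],"dr": [-0.14,0,0],"hand": 18}
    - {"translation": [0,-49,40],"dr": [-0.19,0,0],"hand": 18}
    - {"translation": [0,-49,40],"dr": [-0.19,0,0],"hand": 18}

```text
time: 6.08
tcp_pos: [0.4283, 0.1999, 0.1276]
ee_rot: [2.031, 1.927, 0.418]
ft_force: [0.2, -0.2, 0.2]
width: 0.195
```

Run:
```python
from h import *
st=read_state();print(st['joint_pos'],st['tcp_pos'],st['ft_force'],st['width']*94)
snap('scene','scene2');snap('top','top2');snap('wrist','wrist2')
a=cv2.imread('pics/scene2.png')[130:290,260:470];cv2.imwrite('pics/s2c.png',cv2.resize(a,(788,600)))
```

```text
[-0.05038099  0.14293172 -0.68955574  2.31644328  0.81455708  0.5441359
 -1.44656295] [0.42834324 0.19986843 0.12757643] [ 0.1788389  -0.22459412  0.1511073 ] 18.284828841979888
```

View pics/s2c.png

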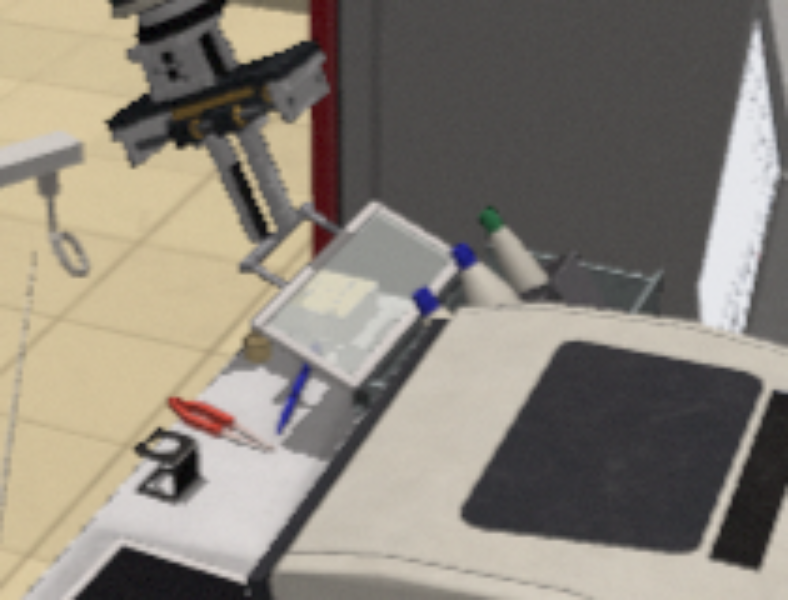

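View pics/wrist2.png

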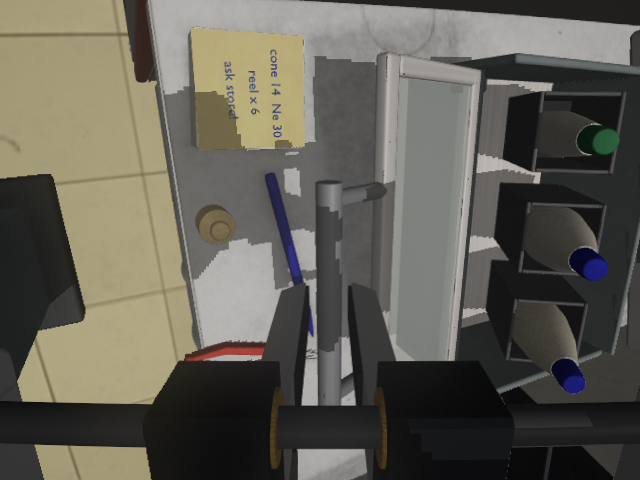

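Call:
servo_tool:
  motion:
    - {"translation": [0,0,-40],"dr": [0,0,0],"hand": 22}
    - {"translation": [0,0,-100],"dr": [0,0,0],"hand": 40}
    - {"translation": [0,0,-160],"dr": [0.2,0,0],"hand": 60}
    - {"translation": [0,0,-180],"dr": [0.43,0,0],"hand": 60}
    - {"translation": [0,0,-180],"dr": [0.43,0,0],"hand": 60}
    - {"translation": [0,0,-180],"dr": [0.43,0,0],"hand": 60}

```text
time: 6.98
tcp_pos: [0.3552, 0.2041, 0.2921]
ee_rot: [-2.279, -2.158, -0.002]
ft_force: [0.7, 0.9, -0.9]
width: 0.633
```

Run:
```python
from h import *
st=read_state();print(st['joint_pos'],st['tcp_pos'],st['ft_force'],st['width']*94)
snap('scene','scene3');snap('top','top3');w=snap('wrist','wrist3')
for cam,f in [('top','top3'),('wrist','wrist3'),('scene','scene3')]:
    for m in masks_of('cop_slim_center',cam)[:2]: print(cam,m['score'],m['centre']); np.save(f'pics/m_{cam}{round(m["score"]*100)}.npy',m['pixels'])
def green(f):
    im=load(f)['image'].astype(int);g=(im[:,:,1]>im[:,:,0]+25)&(im[:,:,1]>im[:,:,2]+15)
    n,l,st,c=cv2.connectedComponentsWithStats(g.astype(np.uint8));i=[k for k in range(1,n) if st[k,4]>15];return [(st[k].tolist(),np.round(c[k],1).tolist()) for k in i]
for f in ['top0','scene0','wrist1','wrist2','top3','scene3','wrist3']: print(f,green(f))
```

```text
[ 0.02995648 -0.05420456 -0.59350396  1.9744439  -0.03601123  1.21196301
 -0.60470684] [0.35522714 0.20410423 0.29211108] [ 0.65834864  0.90733057 -0.85224149] 59.521945583536606
top 0.68 [176.6, 204.0]
wrist 0.64 [627.3, 130.8]
wrist 0.54 [615.0, 148.7]
scene 0.53 [399.8, 198.1]
top0 [([167, 208, 10, 9, 62], [171.6, 212.0])]
scene0 [([388, 185, 6, 7, 26], [390.5, 188.2])]
wrist1 [([451, 112, 6, 5, 16], [454.4, 113.2]), ([380, 120, 22, 15, 216], [392.1, 126.8])]
wrist2 [([592, 128, 28, 27, 548], [605.5, 141.1])]
top3 [([167, 208, 10, 9, 63], [171.6, 211.9])]
scene3 [([388, 185, 6, 7, 26], [390.6, 188.2])]
wrist3 [([615, 126, 22, 19, 318], [625.6, 134.9])]
```

View pics/wrist3.png

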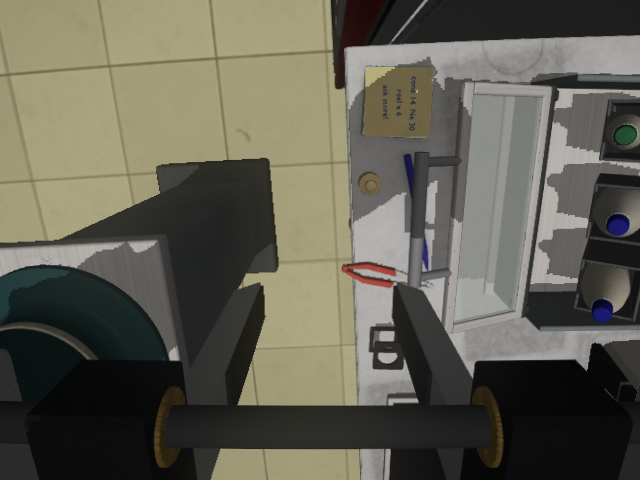

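Run:
```python
from h import *
obs=[('top0',(171.6,212)),('scene0',(390.6,188.2)),('wrist1',(392.1,126.8)),('wrist2',(605.5,141.1)),('wrist3',(625.6,134.9))]
L=[(load(f),np.array(p)) for f,p in obs]
p,e=tri(L);print(p,np.round(e,1).tolist())
p,e=tri(L[2:]);print(p,np.round(e,1).tolist())
ps,e=tri([L[1],L[3]]);print(ps)
# nominal axis overlay
yaw=-.053;ax=np.array([-np.sin(np.radians(35))*np.cos(yaw),-np.sin(np.radians(35))*np.sin(yaw),np.cos(np.radians(35))])
p,_=tri(L)
for f,(x0,x1,y0,y1),z in [('wrist1',(340,520,60,200),4),('top0',(140,240,160,240),8),('wrist2',(470,640,60,220),4)]:
    s=load(f);im=s['image'][y0:y1,x0:x1,::-1];im=cv2.resize(im,None,fx=z,fy=z,interpolation=cv2.INTER_CUBIC)
    for d in [10,0,-20,-40,-60,-80,-100,-130]:
        q=(proj(s,p+ax*d/1000)[0]-[x0,y0]+.5)*z; cv2.circle(im,tuple(int(v) for v in q),3,(0,0,255),-1)
    cv2.imwrite(f'pics/ov_{f}.png',im)
```

```text
[0.59002556 0.26318065 0.14581904] [[-0.1, -1.7], [-0.5, -0.4], [-1.7, 1.5], [-4.9, -1.2], [1.6, -0.3]]
[0.59010467 0.26330681 0.14728874] [[-1.4, 1.4], [-2.2, -1.3], [3.0, -0.4]]
[0.59245929 0.26198848 0.14628469]
```

View pics/ov_wrist1.png

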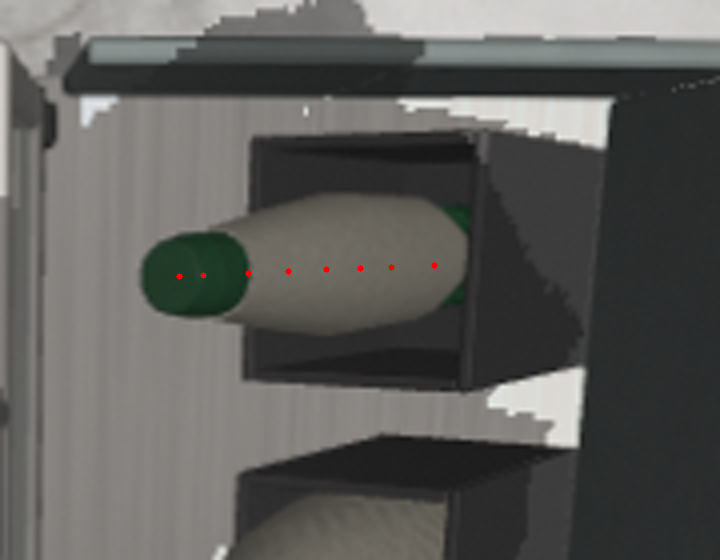

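View pics/ov_wrist2.png

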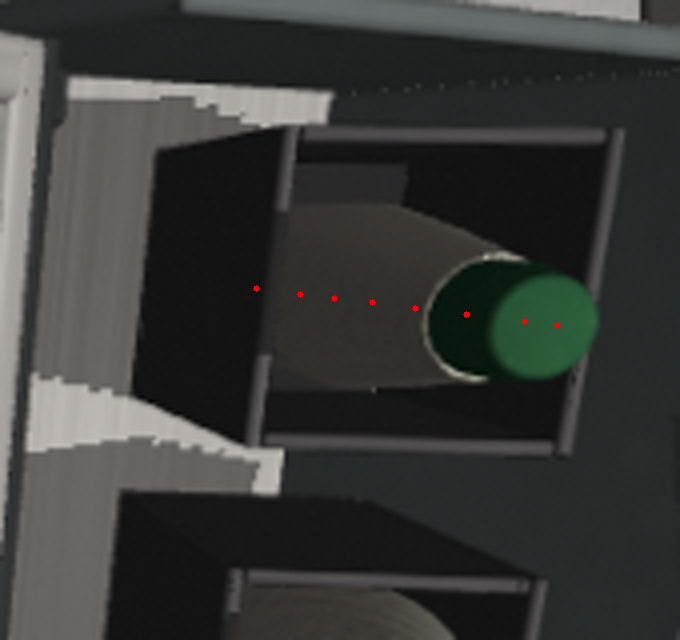

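View pics/ov_top0.png

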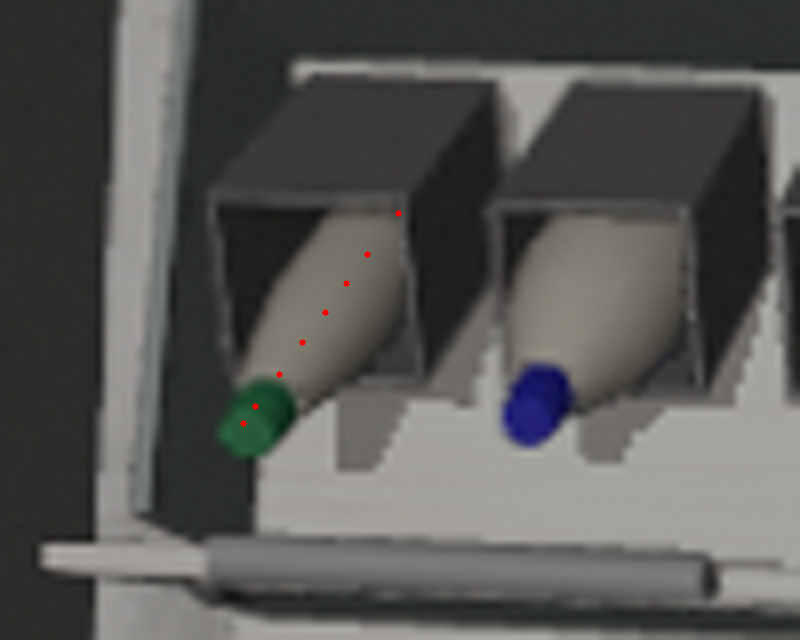

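```bash
cat > fk.py <<'E'
import numpy as np, itertools
from scipy.optimize import least_squares
from scipy.spatial.transform import Rotation as R
D=[([ 1.10249401,0.41795651,-0.01029804,1.61416666,0.00470931,1.11067538,-0.05302097],[0.25855803,-0.56860777,0.20483937],[-3.06922914,-0.665082997,0.000545]),
([0.20335308,0.32357878,-0.75464843,1.6118086,0.22914259,1.29709111,-0.64371406],[0.53793987,0.19027922,0.30071305],[2.28212956,2.15776777,-0.00026]),
([0.1386572,0.17907687,-0.74854728,2.08045777,0.38842184,0.769032,-0.90381465],[0.46682342,0.19685463,0.17807375],[2.146,2.032,.248]),
([-0.05038099,0.14293172,-0.68955574,2.31644328,0.81455708,0.5441359,-1.44656295],[0.42834324,0.19986843,0.12757643],[2.031,1.927,.418]),
([0.02995648,-0.05420456,-0.59350396,1.9744439,-0.03601123,1.21196301,-0.60470684],[0.35522714,0.20410423,0.29211108],[-2.279,-2.158,-.002])]
def fk(q,p,s):
    h,L1,L2,L3,o2,o4,o6,yo,y7=p
    Rz=lambda a:R.from_euler('z',a); Ry=lambda a:R.from_euler('y',a)
    X=np.array([0,0,h]);A=Rz(s[0]*q[0]+yo)
    X=X+A.apply([o2,0,0]);A=A*Ry(q[1]);A=A*Rz(s[1]*q[2]);X=X+A.apply([o4,0,L1]);A=A*Ry(q[3])
    A=A*Rz(s[2]*q[4]);X=X+A.apply([o6,0,L2]);A=A*Ry(q[5]);X=X+A.apply([0,0,L3]);A=A*Rz(s[3]*q[6]+y7)
    return X,A
if __name__=='__main__':
    best=None
    for s in itertools.product([1,-1],repeat=4):
      for y7 in (0,1.57,-1.57,3.14):
        def f(p):
            r=[]
            for q,x,v in D:
                X,A=fk(q,p,s);r+=list(X-x)+list((A.inv()*R.from_rotvec(v)).as_rotvec()*.3)
            return np.array(r)
        o=least_squares(f,[.3,.4,.4,.3,0,0,0,0,y7])
        if best is None or o.cost<best[0]: best=(o.cost,s,o.x,np.abs(o.fun).max())
    print(best)
    print((best[1],best[2].tolist()),file=open('fk.txt','w'))
E
python3 fk.py
```

```text
(np.float64(7.175849763882464e-05), (-1, -1, -1, -1), array([ 2.83140668e-01,  5.04006427e-01,  4.65136981e-01,  3.34458147e-01,
        6.81357649e-03, -6.31954512e-03, -4.95533312e-05, -4.58269634e-02,
        1.52613655e+00]), np.float64(0.006363603564240955))
```

```bash
cat > ik.py <<'E'
from fk import *
s,p=eval(open('fk.txt').read())
lo=np.array([-2.81,-.39,-1.27,.06,-1.19,.19,-2.82]);hi=np.array([2.81,2.02,1.25,2.57,4.33,2,2.82])
def ik(x,Rm,q0s,m=.08):
    out=[]
    for q0 in q0s:
        def f(q):
            X,A=fk(q,p,s);return np.r_[(X-x)*5,(A.inv()*R.from_matrix(Rm)).as_rotvec(),.02*(q-q0)]
        o=least_squares(f,np.clip(q0,lo+m+.01,hi-m-.01),bounds=(lo+m,hi-m))
        X,A=fk(o.x,p,s);e=np.linalg.norm(X-x),(A.inv()*R.from_matrix(Rm)).magnitude()
        if e[0]<.008 and e[1]<.06: out.append((np.linalg.norm(o.x-q0),o.x))
    return sorted(out,key=lambda t:t[0])
yaw=-.053
rx=np.array([np.cos(yaw),np.sin(yaw),0]);ry=np.array([-np.sin(yaw),np.cos(yaw),0]);ez=np.array([0,0,1.])
ax=-np.sin(np.radians(35))*rx+np.cos(np.radians(35))*ez
def toolR(lean,sgn):  # lean>0: hand leans to back(+x)
    l=np.radians(lean);z=-np.sin(l)*rx-np.cos(l)*ez;y=sgn*ry;return np.column_stack([np.cross(y,z),y,z])
G=np.array([.590,.263,.1465])-.029*ax
E
cat > plan.py <<'E'
from ik import *
cur=np.array(D[-1][0]);rng=np.random.default_rng(0)
B=np.array([.4935,-.172,.26])
for lean in (-15,0,15):
  for sgn in (1,-1):
    Rg=toolR(lean,sgn);g=ik(G+Rg[:,2]*.019,Rg,[cur]+[np.clip(cur+rng.normal(0,.5,7),lo,hi) for _ in range(4)])
    if not g: print(lean,sgn,'no grasp');continue
    q=g[0][1];print(lean,sgn,'grasp',np.round(q,2))
    # cop in tool frame
    a=Rg.T@ax
    # lvl rotation: rotate about tool y so that ax horizontal, then world yaw psi
    for psi in range(-180,180,30):
        k=np.cross(ax,-rx);ang=np.arccos(ax@-rx);L=R.from_rotvec(k/np.linalg.norm(k)*ang).as_matrix()
        Rf=R.from_euler('z',psi,degrees=True).as_matrix()@L@Rg
        axf=Rf@a; x=B+.043*axf+.019*Rf[:,2]
        f=ik(x,Rf,[q]+[np.clip(q+rng.normal(0,.6,7),lo,hi) for _ in range(3)])
        if f: print('   psi',psi,'tool z',np.round(Rf[:,2],2),np.round(f[0][1],2),round(f[0][0],2))
E
time python3 plan.py
```

```text
-15 1 grasp [-0.26  0.51 -0.34  1.8   0.48  0.69  0.63]
   psi -150 tool z [-0.84 -0.43 -0.34] [-0.56  1.18  1.16  1.24  0.02  1.92 -0.47] 2.45
   psi -120 tool z [-0.51 -0.79 -0.34] [-0.78  0.94  0.94  1.55  0.36  1.54 -0.55] 1.73
   psi -90 tool z [-0.05 -0.94 -0.34] [ 0.03  0.55 -0.5   1.95  1.19  1.72 -1.08] 1.83
   psi -60 tool z [ 0.43 -0.84 -0.34] [-0.3   0.27 -0.13  2.36  1.49  1.25 -1.06] 2.14
-15 -1 grasp [-0.6   0.49  0.11  1.8   0.13  0.63 -2.22]
   psi -150 tool z [-0.84 -0.43 -0.34] [-0.53  1.13  1.06  1.24  0.08  1.92  2.6 ] 4.9
   psi -120 tool z [-0.51 -0.79 -0.34] [-0.06  0.73 -0.22  1.56  0.88  1.92  2.07] 5.03
   psi 60 tool z [ 0.51  0.79 -0.34] [ 1.17  0.54 -0.31  1.92 -0.96  1.43  0.81] 3.68
   psi 90 tool z [ 0.05  0.94 -0.34] [ 0.77  0.73  0.    1.53 -0.78  1.86  0.91] 2.68
0 1 grasp [-0.07  0.65 -0.56  1.6   0.39  1.01  0.76]
   psi -150 tool z [-0.73 -0.37 -0.57] [-0.21  0.79  0.37  1.29  0.3   1.89 -0.96] 1.92
   psi -120 tool z [-0.45 -0.69 -0.57] [-0.26  0.59  0.14  1.59  0.64  1.64 -0.88] 1.92
   psi -90 tool z [-0.04 -0.82 -0.57] [-0.44  0.37  0.18  1.
[... 1780 characters left out ...]
7 -0.29 -0.77] [0.03 0.62 0.02 1.39 0.34 1.74 2.04] 3.63
   psi -30 tool z [ 0.54 -0.35 -0.77] [ 0.12 -0.17 -0.03  2.38  0.78  0.39 -2.7 ] 1.97
   psi 0 tool z [ 0.64 -0.03 -0.77] [-0.63 -0.31  0.99  2.36 -0.03  0.3  -1.16] 1.6
   psi 30 tool z [ 0.57  0.29 -0.77] [-0.11  0.09  0.92  2.17 -0.96  0.97  0.3 ] 2.5
   psi 60 tool z [ 0.35  0.54 -0.77] [ 0.7   0.28  0.08  1.9  -0.74  1.26  0.54] 2.95
   psi 90 tool z [ 0.03  0.64 -0.77] [ 1.    0.52 -0.47  1.61 -0.36  1.45  0.6 ] 2.5
   psi 120 tool z [-0.29  0.57 -0.77] [ 1.05  0.8  -0.92  1.37  0.08  1.7   0.61] 3.13
   psi 150 tool z [-0.54  0.35 -0.77] [ 0.82  0.87 -0.89  1.23  0.28  1.92  0.94] 2.94
real	0m27.487s
user	0m27.994s
sys	0m0.156s
```

Run:
```python
from h import *
a=load('wrist1');t=load('top0')
print(tri([(t,np.array([158.,146])),(a,np.array([544.,38]))]))
print(tri([(t,np.array([298.,108])),(a,np.array([592.,352]))]))
for z in (.2,.3,.4,.5): print(z,atz(t,(158.,146),z),atz(t,(298.,108),z),atz(t,(94.,78),z))
print(rel((.600,.258,.20),None) if 0 else '')
import ik
st=read_state();print(rel(ik.G+np.array([0,0,-.019+.10]),ik.toolR(0,1)),rel(ik.G+np.array([0,0,-.019]),ik.toolR(0,1)),ik.G)
im=cv2.imread('pics/top0.png')[0:260,80:320];cv2.imwrite('pics/mon.png',cv2.resize(im,None,fx=2.3,fy=2.3))
```

```text
(array([0.76513599, 0.34134417, 0.02403018]), [array([-0.09170545, -0.1227013 ]), array([-0.32727086,  0.22543158])])
(array([0.81957678, 0.01456745, 0.08562907]), [array([0.32187512, 0.84034859]), array([ 1.9224933 , -0.26299821])])
0.2 [0.7058259  0.27769084 0.2       ] [0.77453919 0.0078864  0.2       ] [0.85618597 0.42288294 0.2       ]
0.3 [0.67229285 0.24165143 0.3       ] [0.73346988 0.00143826 0.3       ] [0.80616191 0.37091934 0.3       ]
0.4 [0.63875979 0.20561202 0.4       ] [ 0.69240058 -0.00500988  0.4       ] [0.75613786 0.31895573 0.4       ]
0.5 [0.60522673 0.16957261 0.5       ] [ 0.65133127 -0.01145802  0.5       ] [0.7061138  0.26699213 0.5       ]

([72.0, 249.0, 88.0], [0.001, 0.001, -1.571]) ([72.0, 249.0, 188.0], [0.001, 0.001, -1.571]) [0.60661036 0.26211883 0.12274459]
```

View pics/mon.png

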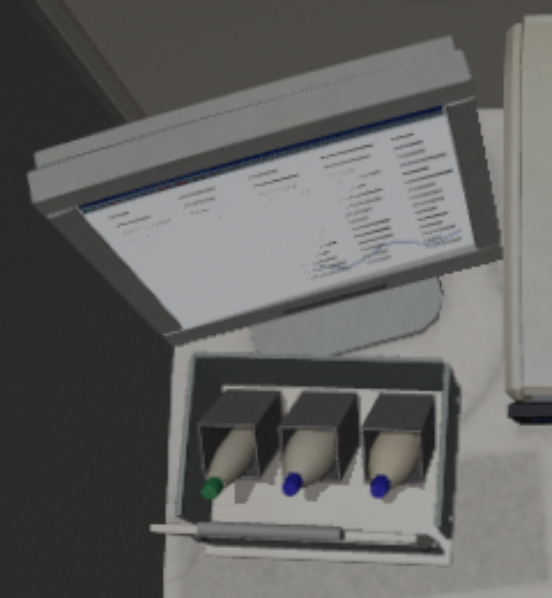

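Call:
servo_tool:
  motion:
    - {"translation": [30,50,0],"dr": [0,0,-0.3],"hand": 50}
    - {"translation": [72,150,20],"dr": [0,0,-0.7],"hand": 50}
    - {"translation": [72,249,60],"dr": [0,0,-1.1],"hand": 50}
    - {"translation": [72,249,88],"dr": [0,0,-1.57],"hand": 50}
    - {"translation": [72,249,88],"dr": [0,0,-1.57],"hand": 50}
    - {"translation": [72,249,88],"dr": [0,0,-1.57],"hand": 50}
    - {"translation": [72,249,88],"dr": [0,0,-1.57],"hand": 50}
    - {"translation": [72,249,88],"dr": [0,0,-1.57],"hand": 50}
    - {"translation": [72,249,88],"dr": [0,0,-1.57],"hand": 50}
    - {"translation": [72,249,88],"dr": [0,0,-1.57],"hand": 50}
    - {"translation": [72,249,88],"dr": [0,0,-1.57],"hand": 50}

```text
time: 8.65
tcp_pos: [0.6065, 0.2623, 0.2037]
ee_rot: [0.089, 3.14, 0.0]
ft_force: [1.0, 0.2, 0.1]
width: 0.532
```

Run:
```python
from h import *
import ik
st=read_state();print(st['joint_pos'],st['tcp_pos'],st['ee_rot'],st['ft_force'],st['width']*94)
w=snap('wrist','wrist4');im=cv2.imread('pics/wrist4.png')
for d in [29,0,-29]:
    q=proj(w,ik.G+ik.ax*d/1000)[0];print(q);cv2.circle(im,tuple(int(v) for v in q),3,(0,0,255),-1)
cv2.imwrite('pics/w4.png',im)
print(rel(ik.G+np.array([0,0,-.019]),ik.toolR(0,1)))
```

```text
[ 0.06841681  0.59922671 -0.77912012  1.49795959  0.43510071  1.22355976
  0.74191037] [0.60650375 0.26234233 0.20367906] [8.85755627e-02 3.14017751e+00 9.83187022e-05] [1.01298856 0.20352921 0.07967969] 49.99228521445297
[328.34733993 233.4156856 ]
[328.43925226 248.18158538]
[328.51438918 260.25585837]
([-0.0, -0.0, 100.0], [-0.0, 0.0, -0.003])
```

View pics/w4.png

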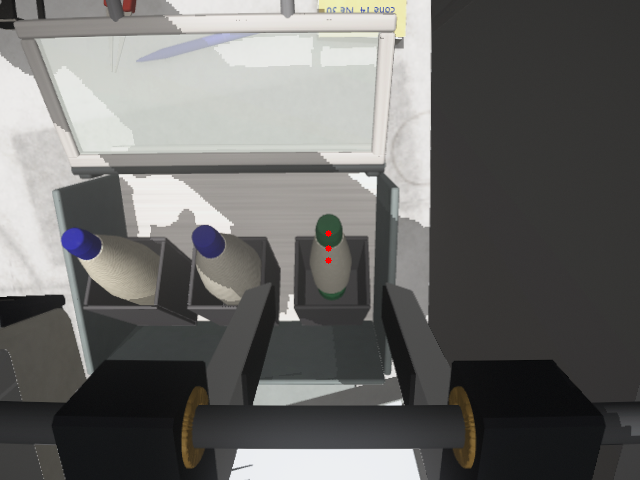

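Call:
servo_tool:
  motion:
    - {"translation": [2,0,50],"dr": [0,0,0],"hand": 50}
    - {"translation": [2,0,80],"dr": [0,0,0],"hand": 50}
    - {"translation": [2,0,98],"dr": [0,0,0],"hand": 50}
    - {"translation": [2,0,98],"dr": [0,0,0],"hand": 50}

```text
time: 9.2
tcp_pos: [0.6043, 0.2623, 0.105]
ee_rot: [-0.086, -3.139, 0.001]
ft_force: [-0.1, 0.7, 0.9]
width: 0.533
```

Run:
```python
from h import *
st=read_state();print(st['tcp_pos'],st['ft_force'],st['width']*94)
w=snap('wrist','wrist5');snap('scene','scene5')
im=cv2.imread('pics/scene5.png')[130:290,300:480];cv2.imwrite('pics/s5.png',cv2.resize(im,(675,600),interpolation=cv2.INTER_CUBIC))
```

```text
[0.60430295 0.26233195 0.10501454] [-0.09717603  0.7171335   0.91697397] 50.12079041966353
```

View pics/wrist5.png

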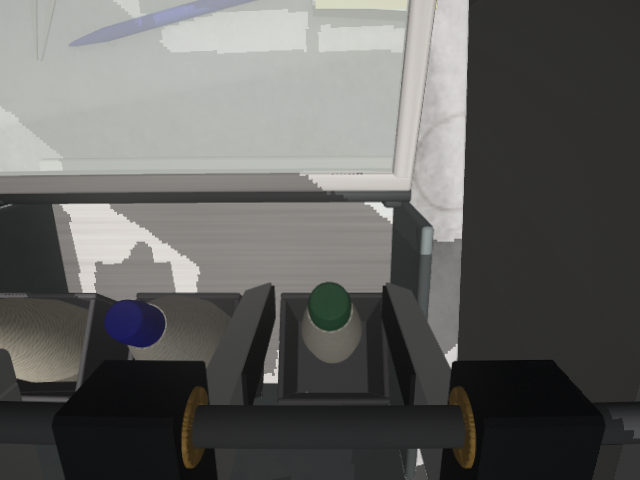

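View pics/s5.png

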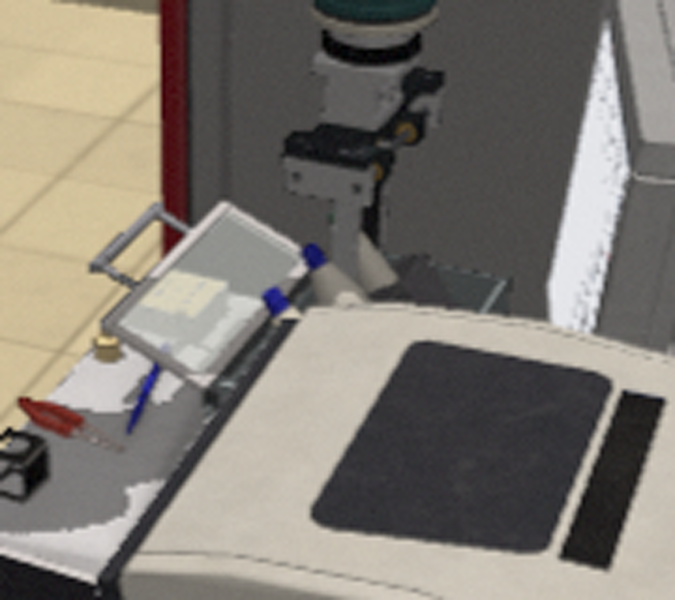

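Call:
servo_tool:
  motion:
    - {"translation": [0,0,0],"dr": [0,0,0],"hand": 10}
    - {"translation": [0,0,0],"dr": [0,0,0],"hand": 10}
    - {"translation": [0,0,0],"dr": [0,0,0],"hand": 10}
    - {"translation": [0,0,0],"dr": [0,0,0],"hand": 10}
    - {"translation": [0,0,0],"dr": [0,0,0],"hand": 10}
  grip_force: 35

```text
time: 9.93
tcp_pos: [0.6048, 0.2624, 0.1058]
ee_rot: [0.086, 3.14, 0.0]
ft_force: [-0.0, -0.7, 4.3]
width: 0.254
```

Call:
servo_tool:
  motion:
    - {"translation": [3,0,-4],"dr": [0,0,0],"hand": 10}
    - {"translation": [9,0,-12],"dr": [0,0,0],"hand": 10}
    - {"translation": [17,0,-25],"dr": [0,0,0],"hand": 10}

```text
time: 10.3
tcp_pos: [0.5868, 0.2633, 0.131]
ee_rot: [-0.086, -3.14, 0.0]
ft_force: [-0.6, -0.2, -0.9]
width: 0.253
```

Call:
servo_tool:
  motion:
    - {"translation": [11,0,-16],"dr": [0,0,0],"hand": 10}
    - {"translation": [23,0,-33],"dr": [0,0,0],"hand": 10}
    - {"translation": [34,0,-49],"dr": [0,0,0],"hand": 10}
    - {"translation": [46,0,-66],"dr": [0,0,0],"hand": 10}
    - {"translation": [55,0,-90],"dr": [0,0,0],"hand": 10}
    - {"translation": [55,0,-120],"dr": [0,0,0],"hand": 10}
    - {"translation": [55,0,-150],"dr": [0,0,0],"hand": 10}
    - {"translation": [55,0,-150],"dr": [0,0,0],"hand": 10}

```text
time: 11.3
tcp_pos: [0.5331, 0.267, 0.2836]
ee_rot: [0.086, 3.137, 0.003]
ft_force: [0.6, 0.3, -1.3]
width: 0.253
```

Run:
```python
from h import *
st=read_state();print(st['joint_pos'],st['tcp_pos'],st['ft_force'],st['width']*94)
w=snap('wrist','wrist6');snap('scene','scene6')
im=cv2.imread('pics/scene6.png')[80:290,300:480];cv2.imwrite('pics/s6.png',cv2.resize(im,(514,600),interpolation=cv2.INTER_CUBIC))
```

```text
[ 0.12465174  0.41745656 -0.85887689  1.57368276  0.32553483  1.29657303
  0.73639279] [0.53310361 0.26699413 0.28356667] [ 0.56196053  0.34976061 -1.26598076] 23.75604979185984
```

View pics/wrist6.png

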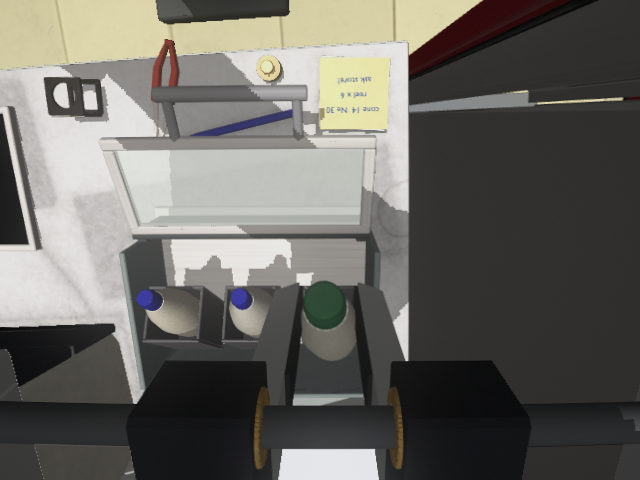

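View pics/s6.png

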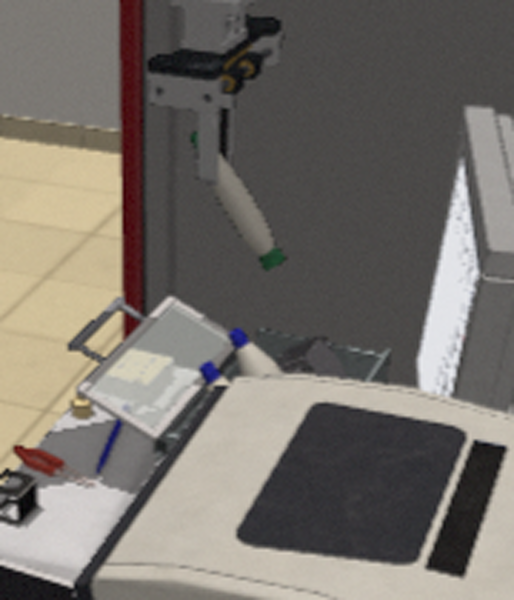

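```bash
cat > plan2.py <<'E'
from h import *
import ik
from ik import fk,ax,rx,toolR
from scipy.spatial.transform import Slerp
st=read_state();q=st['joint_pos'];p0=st['tcp_pos'];R0=R.from_rotvec(st['ee_rot'])
Rg=R0.as_matrix();a=Rg.T@ax
B=np.array([.4935,-.172,.26])
for psi in (-60,-75,-90,-105):
    k=np.cross(ax,-rx);ang=np.arccos(ax@-rx);L=R.from_rotvec(k/np.linalg.norm(k)*ang).as_matrix()
    Rf=R.from_euler('z',psi,degrees=True).as_matrix()@L@Rg
    x=B+.043*(Rf@a)+.019*Rf[:,2]
    v=R.from_matrix(Rg.T@Rf).as_rotvec()
    print(psi,'mag',np.degrees(np.linalg.norm(v)),'x',np.round(x,3),rel(x,Rf),'z',np.round(Rf[:,2],2))
    qq=q
    for f in np.linspace(.1,1,10):
        Ri=R0*R.from_rotvec(v*f);xi=p0+(x-p0)*f+np.array([0,0,.06*np.sin(np.pi*f)])
        o=ik.ik(xi,Ri.as_matrix(),[qq],m=.03)
        if not o: print('  fail',f);break
        qq=o[0][1]
    print('  ',np.round(qq,2))
E
python3 plan2.py
```

```text
-60 mag 79.61961997035641 x [ 0.481 -0.148  0.249] ([29.0, -416.0, 32.0], [0.5, -0.869, 0.963]) z [ 0.37 -0.73 -0.57]
   [ 0.28  0.14 -0.64  2.29  1.29  1.09 -0.75]
-75 mag 90.54867314271003 x [ 0.488 -0.145  0.249] ([22.0, -413.0, 32.0], [0.624, -0.816, 1.201]) z [ 0.17 -0.8  -0.57]
   [ 0.13  0.28 -0.52  2.12  1.15  1.31 -0.83]
-90 mag 102.31063758959299 x [ 0.495 -0.145  0.249] ([15.0, -412.0, 32.0], [0.747, -0.75, 1.438]) z [-0.04 -0.82 -0.57]
   [ 0.04  0.4  -0.41  1.94  1.02  1.48 -0.9 ]
-105 mag 114.63571995549464 x [ 0.502 -0.146  0.249] ([8.0, -413.0, 32.0], [0.87, -0.67, 1.673]) z [-0.25 -0.78 -0.57]
   [-0.    0.5  -0.32  1.76  0.89  1.62 -0.95]
```

Call:
servo_tool:
  motion:
    - {"translation": [1,-20,-12],"dr": [0.02,-0.02,0.03],"hand": 10}
    - {"translation": [2,-50,-24],"dr": [0.05,-0.065,0.096],"hand": 10}
    - {"translation": [4,-85,-30],"dr": [0.1,-0.131,0.192],"hand": 10}
    - {"translation": [6,-125,-36],"dr": [0.156,-0.204,0.3],"hand": 10}
    - {"translation": [8,-165,-40],"dr": [0.212,-0.277,0.408],"hand": 10}
    - {"translation": [11,-206,-44],"dr": [0.268,-0.351,0.516],"hand": 10}
    - {"translation": [13,-247,-40],"dr": [0.324,-0.424,0.625],"hand": 10}
    - {"translation": [15,-288,-32],"dr": [0.381,-0.498,0.733],"hand": 10}
    - {"translation": [17,-325,-22],"dr": [0.437,-0.571,0.841],"hand": 10}
    - {"translation": [19,-360,-8],"dr": [0.493,-0.645,0.949],"hand": 10}
    - {"translation": [20,-385,8],"dr": [0.55,-0.718,1.057],"hand": 10}
    - {"translation": [21,-402,20],"dr": [0.593,-0.775,1.141],"hand": 10}
    - {"translation": [22,-413,30],"dr": [0.624,-0.816,1.201],"hand": 10}
    - {"translation": [22,-413,32],"dr": [0.624,-0.816,1.201],"hand": 10}
    - {"translation": [22,-413,32],"dr": [0.624,-0.816,1.201],"hand": 10}

```text
time: 13.28
tcp_pos: [0.4881, -0.1444, 0.2485]
ee_rot: [1.441, 1.779, -0.749]
ft_force: [0.0, 0.3, -0.8]
width: 0.25
```

Run:
```python
from h import *
st=read_state();print(st['joint_pos'],st['tcp_pos'],st['ft_force'],st['width']*94)
w=snap('wrist','wrist7');snap('scene','scene7');snap('top','top7')
for c in ('scene','top'):
    for m in masks_of('cop_slim_center',c)[:3]: print(c,m['score'],m['centre'],m['pixels'].sum())
def green(f):
    im=load(f)['image'].astype(int);g=(im[:,:,1]>im[:,:,0]+25)&(im[:,:,1]>im[:,:,2]+15)
    n,l,st,c=cv2.connectedComponentsWithStats(g.astype(np.uint8));return [(st[k].tolist(),np.round(c[k],1).tolist()) for k in range(1,n) if st[k,4]>8]
for f in ['top7','scene7','wrist7']: print(f,green(f))
```

```text
[ 0.16645551  0.28713095 -0.57943909  2.11309188  1.12767712  1.36268137
 -0.80869314] [ 0.48810035 -0.14444895  0.24848907] [ 0.02636058  0.30598292 -0.81571512] 23.53092453022652
scene 0.77 [291.8, 225.8] 524
scene 0.37 [304.4, 253.6] 207
top 0.9 [402.4, 252.4] 1421
top7 [([437, 233, 12, 14, 128], [442.9, 239.6]), ([357, 255, 12, 10, 92], [362.4, 260.0])]
scene7 [([297, 201, 5, 3, 13], [299.0, 202.2]), ([277, 232, 11, 12, 108], [282.2, 237.6])]
wrist7 [([306, 309, 39, 21, 438], [325.7, 320.7])]
```

View pics/scene7.png

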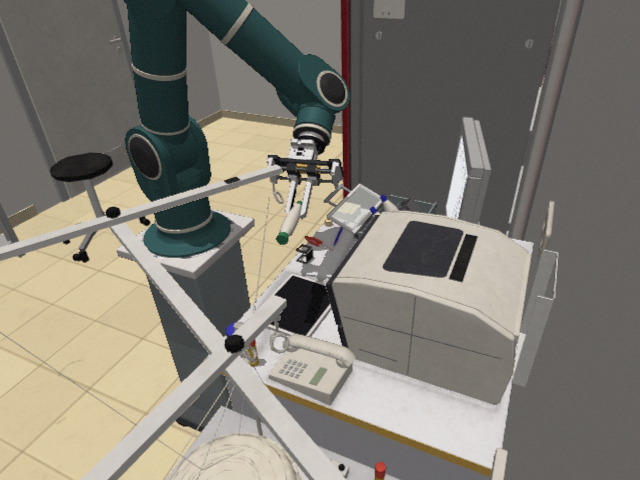

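View pics/top7.png

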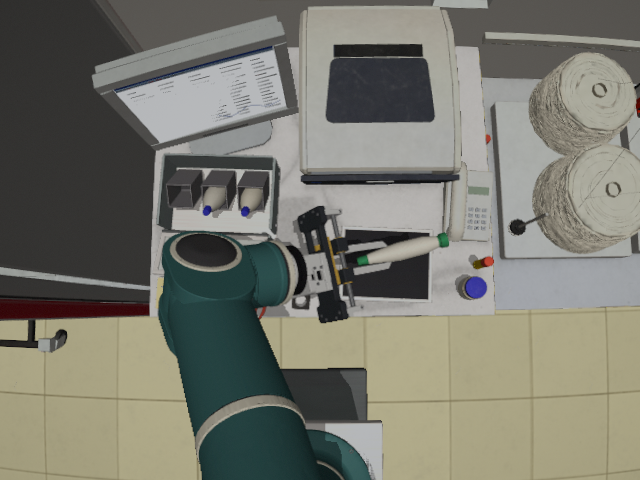

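View pics/wrist7.png

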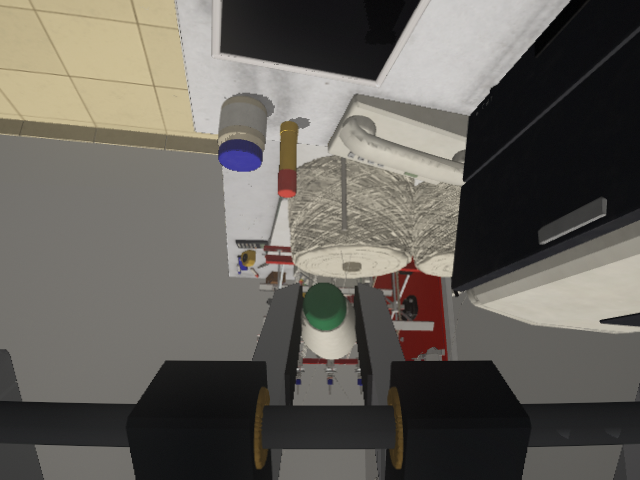

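Run:
```python
from h import *
t=load('top7');s=load('scene7');w=load('wrist7')
f,e=tri([(t,np.array([442.9,239.6])),(s,np.array([282.2,237.6]))]);print(f,e)
g,e=tri([(t,np.array([362.4,260.])),(s,np.array([299.,202.2])),(w,np.array([325.7,320.7]))]);print(g,e)
d=g-f;print('mid',(f+g)/2,'len',np.linalg.norm(d),'elev',np.degrees(np.arcsin(d[2]/np.linalg.norm(d))),'offs',((f+g)/2)[:2]-[.4935,-.1721])
for c,z in (('sample_jar',.066),): 
    for m in masks_of(c,'top')[:1]: print(c,atz(t,m['centre'],z))
st=read_state();print(st['time'],st['joint_velocities'],st['width']*94)
```

```text
[ 0.51280448 -0.2428175   0.25744415] [array([-0.43008973, -0.63858073]), array([-0.62626242,  0.05485842])]
[ 0.47915927 -0.10403119  0.26403764] [array([-0.37823644, -0.98943416]), array([-0.92918437, -0.21958916]), array([ 1.02076175, -1.94005808])]
mid [ 0.49598188 -0.17342434  0.2607409 ] len 0.14295843541318848 elev 2.6435191160895255 offs [ 0.00248188 -0.00132434]
13.575 [-0.00160577  0.00411837  0.00046071  0.00079581  0.00199042  0.00100681
 -0.00261194] 23.88996253996923
```

Call:
servo_tool:
  motion:
    - {"translation": [0,0,0],"dr": [0,0,0],"hand": 10}
    - {"translation": [0,0,0],"dr": [0,0,0],"hand": 10}
    - {"translation": [0,0,0],"dr": [0,0,0],"hand": 10}

```text
time: 13.95
tcp_pos: [0.4881, -0.1449, 0.2486]
ee_rot: [1.442, 1.776, -0.749]
ft_force: [-0.7, 0.2, -0.9]
width: 0.251
```

Run:
```python
from h import *
st=read_state();print(st['tcp_pos'],st['width']*94,st['ft_force'])
print(hand_in())
```

```text
[ 0.48811486 -0.14489269  0.24855877] 23.595878245961504 [-0.71890888  0.21139836 -0.85925634]
the job is handed in; nothing more can be done
None
```

The flap is open, and the slim cop is out of its pocket and held level above the black board. I handed the job in at about 14 s; no verdict is reported.

- **Flap:** I pinched the bar and swung it down to about 1.05–1.1 rad, worked out from the tool's position. It was still open in the last scene picture. Partway down the force reached about 22 N because I was pulling slightly outward, so I loosened the fingers around the bar and finished the swing that way.
- **Slim cop:** The one with green ends was in the rack's +y pocket. I drew it out along its lean and turned it over the board. The last triangulation put its centre at z = 0.26 m, about 3 mm from the middle of the board, tilted about 3°. The grip stayed steady at a 23.6 mm opening.
- **Other objects:** By eye in the last pictures, the two full cops, the jar and the magnifier looked unmoved. I did not measure their final positions. The network missed the jar at the end, and the gripper hid the magnifier in the top view, so I checked that one only in the scene view.

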